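Put the pad-printing kit away by kind and size

ROBOT

A 7-joint arm with a two-finger parallel gripper is mounted at the origin on the work surface. World frame = base frame: x ahead of the robot, y to its left, z up, the work surface at z = 0. Lengths are in m, angles in rad, forces in N, time in s.
With the tool pointing down it reaches from about 0.35 to 0.9 m from the base axis. Payload 8.1 kg.
Tool frame: the origin (TCP) lies at the very end of the fingers, on their centre line; the grasp point (between the pads) lies 19 mm behind it; z points along the fingers, y is the line along which they close (so a half turn about z gives the same grasp; the last joint's range is limited). The gripper opens to 92 mm and grips with 3 to 60 N. Pads are 19 mm wide; open, the fingers measure 130 mm over their backs; the gripper's body (75 mm by 190 mm) begins 47 mm behind the grasp point.
Start: joints at [-1.318, 0.434, 0.025, 1.573, -0.012, 1.134, -0.075], TCP at [0.218, 0.586, 0.227] pointing down, gripper open.
Joint ranges: [-2.62, 2.62], [-0.44, 2.09], [-1.27, 1.32], [0.08, 2.57], [-1.32, 4.46], [0.12, 2], [-2.74, 2.74]. Speed limits (rad/s): [2.22, 2.22, 3.01, 3.01, 3.14, 3.14, 3.14].

INTERFACE

Orientations are given as a unit quaternion [x, y, z, w].
In Python, from plant import arm, vision gives the robot as it stands.
- The arm moves only by the tool play_rows, never from a script. Its argument "rows" is a list of rows, each a list of 3 entries, a list of its own where there are three numbers: the finger opening in m, from 0 to 0.0918, then the shift along the tool's x, y, z in m, then the turn about the tool's z in rad. A call has 1 to 12 rows; each row is the pose to reach, as a shift and turn from the pose commanded when the call began, along the tool's axes at that moment; what a row does not reach only later rows make up. A row lasts 1/8 s, in which the tool goes at most 62.5 mm and 10.7 degrees, less where a joint would pass 70% of its speed; a pose out of reach is approached as far as the arm can. A call with a gripper value outside its range is refused whole. The fingers move at their own pace and stop on an object; "grip_force" is the grip in N (left out, the last holds). Time passes only in rows, so rows that repeat a pose let the fingers close. It gives the time, the measured TCP pose, the force, the opening and the grip force at its end, in the units of the state.
- arm.read_state(): the state, without advancing time (a new reading comes with each control period).
- vision.grab_frame(name): name is "scene" or "top" or "wrist"; returns the picture (420x560x3 uint8, red, green, blue); there is no depth.
- vision.camera_model(name): a dict with "K" (3x3 intrinsics, pixels), "rvec" (rotation vector, rad) and "tvec" (3), from world to camera coordinates, as OpenCV has them. Camera axes: x right, y down, z forward; pixel columns grow to the right and rows downward; lengths in m; the calibration is good to about 2 mm. A picture is of the moment at which its call begins: read the wrist's pose just before it. camera_model takes no time and is no camera call; for the wrist camera it gives the pose at the moment of the call.
- arm.hand_in(): hands the job in; it is judged then, once.
The state is a dict: "t": time; "q": joint angles; "joint_velocities": joint speeds; "tau": joint torques, N m; "ee_pos": TCP position; "tool_rot": TCP orientation; "force": force on the tool from outside, world axes, zero at the start; "torque": the same for the moment, N m; "gripper_width": finger opening in m; "gripper_force": force on a finger pad.
Only numpy, scipy, OpenCV 4.12 (cv2) and the standard library are available. Lean on these libraries where they do the work, as an engineer would, in place of code of your own. Each camera call takes 0.05 s, during which the arm holds its last target. There are 200 camera calls.

TASK

The print run is over: sort the loose kit lying in front of the robot into its places. Lay the two steel printing plates flat in the divided aluminium tray, the larger plate in the larger bay and the smaller in the smaller; stand the two printing pads upright in the round wells of the wooden board, the larger pad in the larger well and the smaller in the smaller; and stand the ink jar inside the small square steel tray, never letting the jar tip over. Leave the tall white bottle and the round steel dial holder where they are.

Things in the scene. Friction and masses are not known exactly. Their poses are not given: they have to be found in the camera images.
- plate_large_mid (a point): Larger printing plate: a loose flat rectangular steel block with an etched ring on top, 44 mm (own x) by 66 mm (own y), 12 mm thick, 0.20 to 0.33 kg, lying flat on the table. The point is its centre, 6 mm above its underside; z is up, y along its length.
- plate_small_mid (a point): Smaller printing plate: same make, 32 mm (own x) by 44 mm (own y), 12 mm thick, 0.10 to 0.17 kg. The point is its centre, 6 mm above its underside; z is up, y along its length.
- pad_large_mid (a point): Larger printing pad, loose, standing: an upright round wooden base 48 mm in diameter and 36 mm high (grasp it there) with a dull green silicone dome on top, 54 mm high in all, 0.07 kg. The point is on its axis 27 mm above its flat underside; z is up.
- pad_small_mid (a point): Smaller printing pad, loose, standing: wooden base 32 mm in diameter and 36 mm high with a dull green silicone dome on top, 50 mm high in all, 0.035 kg. The point is on its axis 27 mm above its flat underside; z is up.
- jar_mid (a point): Ink jar, loose, standing: a white round jar with a black cap, 40 mm in diameter, 50 mm high, 0.07 to 0.12 kg. The point is its centre, 25 mm above its underside; z is up.
- plate_tray: Divided aluminium tray for the plates, fixed to the table: 134 mm (x) by 176 mm (y) outside, rim and divider 15 mm above the table, walls 4 mm, floor 5 mm above the table. Origin at the centre of its underside, z up. A divider along x at y = +12 mm parts it into the larger bay (y -84 to +10 mm, centre y = -37 mm) and the smaller bay (y +14 to +84 mm, centre y = +49 mm); both run from x -63 to +63 mm.
- pad_board: Wooden board with two round wells for the pads, fixed to the table: 96 mm (x) by 168 mm (y), 18 mm thick. Origin at the centre of its underside, z up. The wells have dark floors and are 8 mm deep (floor 10 mm above the table): the larger, 72 mm in diameter, is centred at x = 0, y = -38 mm; the smaller, 56 mm in diameter, at x = 0, y = +44 mm.
- jar_tray: Small square steel tray for the ink jar, fixed to the table: 74 by 74 mm outside, 66 by 66 mm inside, walls 4 mm thick, rim 14 mm and floor 4 mm above the table. Origin at the centre of its underside, z up.
- thinner: Bystander: tall white bottle with a narrow white cap, 36 mm in diameter, 70 mm high, standing loose beyond the trays. Origin at the centre of its underside. Leave it alone.
- nest: Bystander: round dark steel dial holder with a white dial on top, 76 mm in diameter, 20 mm high, standing loose beyond the trays. Origin at the centre of its underside. Leave it alone.
Things that resemble listed ones, but are neither listed nor needed, are in the scene too. Leave any orange, pink or red look-alike of the part that bears pad_large_mid alone.

How it is judged:
By the outcome, as a careful person would: the job done as asked, in the order asked, and still so for the second after the job is handed in, with the robot touching nothing.
It also fails if it takes over 128 s, if anything falls off the work surface, if the arm or the gripper's body presses on something with over 40 N, if the wrist force passes 120 N, or if a joint passes its speed limit or range.

## Working session

There is one attempt and no reset: what is moved stays moved. The work goes in short steps, Python scripts to look and compute and a tool call to move; the robot and the scene stay as the last step left them, time stands still between calls to the robot, and variables do not carry over. Pictures are saved under pics/ and viewed, at most 17 in all, crops included, and the job is handed in when it is done.

Besides the shell and the picture viewer there is one more tool, called by a JSON object that holds its "api" and its "payload", one argument or row to a line. play_rows: Moves the arm, as the interface text tells. Its arguments: {"type":"object","properties":{"rows":{"type":"array"},"grip_force":{"type":"number"}},"required":["rows"]}

```bash
mkdir -p pics; ls
python3 - <<'E'
from plant import arm, vision
import cv2
print(arm.read_state())
for n in("top","scene"):
    im=vision.grab_frame(n); cv2.imwrite(f"pics/{n}0.png",im[:,:,::-1]); print(n,vision.camera_model(n))
E
```

```text
pics
{'t': 0.0, 'q': array([-1.31762995,  0.43518204,  0.02495958,  1.57410368, -0.0115826 ,
        1.1339941 , -0.0750896 ]), 'joint_velocities': array([ 0.00014999, -0.0004841 , -0.00063415, -0.00144364, -0.00057296,
        0.00038748,  0.00067186]), 'tau': array([-2.48930399e-05, -6.67849016e+01,  9.85019803e-01, -3.14475310e+01,
       -6.05491502e-02,  4.26106586e-02,  1.59683386e-04]), 'ee_pos': array([0.21756636, 0.585362  , 0.22596771]), 'tool_rot': array([ 1.76966169e-01,  9.84216633e-01, -7.68741445e-04, -6.22465758e-05]), 'force': array([ 0.03952517,  0.18188865, -0.0357124 ]), 'torque': array([-0.02758523, -0.00053258, -0.02822201]), 'gripper_force': 0.0, 'gripper_width': 0.09154542937933315}
top {'K': array([[395.98332193,   0.        , 275.66985978],
       [  0.        , 395.98332193, 209.44256198],
       [  0.        ,   0.        ,   1.        ]]), 'rvec': array([ 2.05310216, -2.17679242,  0.21696752]), 'tvec': array([0.03883681, 0.55697041, 0.80160721])}
scene {'K': array([[432.26917906,   0.        , 281.79689606],
       [  0.        , 432.26917906, 207.05900499],
       [  0.        ,   0.        ,   1.        ]]), 'rvec': array([ 1.81928722,  1.87316856, -0.66017072]), 'tvec': array([ 0.02679117, -0.39300577,  1.37933033])}
```

View pics/top0.png

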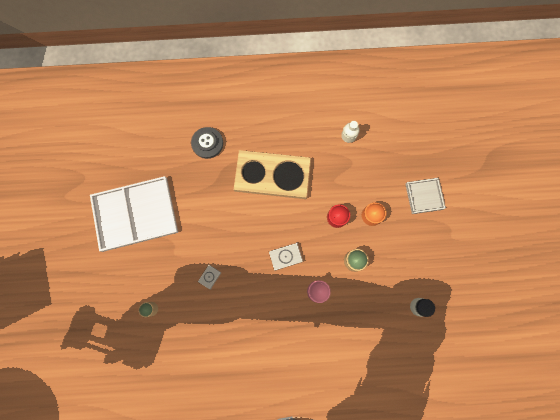

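View pics/scene0.png

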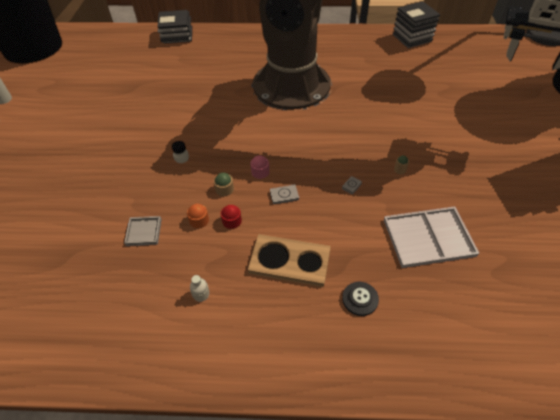

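The top view shows:

| Item | Pixel position |
|---|---|
| Plate tray | (134,213) |
| Board | (273,174) |
| Jar tray | (426,195) |
| Large plate | (286,256) |
| Small plate | (209,276) |
| Large green pad | (357,260) |
| Small pad | (147,310) |
| Jar | (425,308) |

The decoys are red (339,215), orange (375,212) and pink (319,291). The scene view shows the same layout.

```bash
cat > h.py <<'E'
import numpy as np, cv2
from plant import arm, vision
from scipy.spatial.transform import Rotation as R
def ray(c,px,z):
    Rm=cv2.Rodrigues(c["rvec"])[0]; o=-Rm.T@c["tvec"]
    d=(Rm.T@np.linalg.inv(c["K"])@np.c_[np.atleast_2d(px),np.ones(len(np.atleast_2d(px)))].T).T
    return o+d*((z-o[2])/d[:,2])[:,None]
def blob(m,ctr,r):
    w=np.zeros_like(m); cv2.circle(w,ctr,r,255,-1); m=m&w
    cs=cv2.findContours(m,cv2.RETR_EXTERNAL,cv2.CHAIN_APPROX_NONE)[0]
    return max(cs,key=cv2.contourArea)
def rect(c,ct,z):
    p=ray(c,ct[:,0,:].astype(float),z)[:,:2]
    (x,y),(a,b),t=cv2.minAreaRect((p*1000).astype(np.float32))
    if a>b: t+=90; a,b=b,a   # t: direction of short side
    return np.round([x,y,a,b,t],1)
def circ(c,ct,z):
    p=ray(c,ct[:,0,:].astype(float),z)[:,:2]*1000
    (x,y),r=cv2.minEnclosingCircle(p.astype(np.float32)); return np.round([x,y,2*r],1)
E
python3 - <<'E'
from h import *
im=cv2.imread("pics/top0.png"); c=vision.camera_model("top")
hsv=cv2.cvtColor(im,cv2.COLOR_BGR2HSV); H,S,V=cv2.split(hsv)
m=((S<95)*255).astype(np.uint8)
for n,ct,r,z in [("tray",(134,213),60,.015),("jartray",(426,195),30,.014),("plL",(286,256),22,.012),("plS",(209,276),17,.012)]:
    b=blob(m,ct,r); print(n,rect(c,b,z))
bm=(((H>16)&(H<30)|(V<60))*255).astype(np.uint8)
print("board",rect(c,blob(bm,(273,174),50),.018))
dk=((V<50)*255).astype(np.uint8)
for n,ct,r in [("wS",(253,172),18),("wL",(288,176),22)]: print(n,circ(c,blob(dk,ct,r),.018), circ(c,blob(dk,ct,r),.010))
gr=(((H>32)&(H<90)&(S>40))*255).astype(np.uint8)
for n,ct,r in [("padL",(357,260),18),("padS",(147,310),12)]: print(n,circ(c,blob(gr,ct,r),.042))
print("cap",circ(c,blob(dk,(425,308),14),.05))
for p in [(147,310),(425,308),(357,260),(273,174),(319,291),(339,215),(375,212),(209,276)]: print(p,im[p[1],p[0]],hsv[p[1],p[0]],np.round(ray(c,p,.03)*1000))
for n,ct in [("plS",(209,276)),("plL",(286,256)),("pS",(147,310))]: print(n,hsv[ct[1]-14:ct[1]+15:4,ct[0]-14:ct[0]+15:4,1])
b=im[130:330,80:460]; cv2.imwrite("pics/z.png",cv2.resize(b,None,fx=2.1,fy=2.1,interpolation=cv2.INTER_CUBIC))
print(vision.camera_model("wrist"))
E
```

```text
tray [577.7 330.1 137.3 180.1  11.2]
jartray [ 580.1 -337.6   75.4   79.3    4.9]
plL [460.3 -10.   44.5  66.7  13.9]
plS [425.1 161.7  33.6  44.2  53.8]
board [650.9  10.2  98.3 167.3 170.3]
wS [656.4  75.1  19.4] [658.9  75.7  19.6]
wL [615.3 -13.8   0. ] [617.4 -14.    0. ]
padL [ 442.1 -162.1   39.7]
padS [363.9 291.7  25.7]
cap [ 334.8 -291.5   38. ]
(147, 310) [69 94 82] [44 68 94] [[362. 292.  30.]]
(425, 308) [37 37 38] [ 0  7 38] [[ 332. -298.   30.]]
(357, 260) [139 193 173] [ 41  71 193] [[ 441. -164.   30.]]
(273, 174) [ 62  86 108] [ 16 109 108] [[646.   7.  30.]]
(319, 291) [112 104 177] [177 105 177] [[380. -76.  30.]]
(339, 215) [ 79  85 243] [  1 172 243] [[ 543. -134.   30.]]
(375, 212) [ 96 189 245] [ 19 155 245] [[ 545. -215.   30.]]
(209, 276) [ 89  97 100] [ 22  28 100] [[426. 158.  30.]]
plS [[147 145 146 147 148 147 147 147]
 [138 141 137  93  72 138 139 140]
 [139 141 138  36  36  36 133 140]
 [139 140  41  37  34  36  38 142]
 [140 114  39  37  36  35 138 135]
 [141  45  36  31  34 126 140 141]
 [139 140 138  36  37 140 139 140]
 [140 141 138 137 138 140 139 141]]
plL [[146 146 145 146 146 147 109 146]
 [147 148 147 111  34  34  34 140]
 [ 79  35  37  30  29  33  33 138]
 [ 35  33  38  34  38  36  37  65]
 [ 33  34  40  33  35  37  34  33]
 [ 47  34  33  27  28  32  36  88]
 [148  33  30  36 112 147 149 147]
 [147 129 147 147 148 150 146 147]]
pS [[147 147 146 148 150 138 139 140]
 [148 147 142 139 140 141 140 139]
 [148 138 120  65  66 111 134 141]
 [141 140  72  72  70 111 110 140]
 [140 138  71  72  72 116 135 141]
 [140 138 134  94 119 139 139 142]
 [138 141 138 138 139 142 140 141]
 [140 139 137 137 140 139 138 139]]
{'K': array([[314.44181693,   0.        , 279.44740279],
       [  0.        , 314.44181693, 211.56028691],
       [  0.        ,   0.        ,   1.        ]]), 'rvec': array([-2.36074235, -1.64011377, -0.25694931]), 'tvec': array([-0.62450044, -0.03822381,  0.39087334])}
```

View pics/z.png

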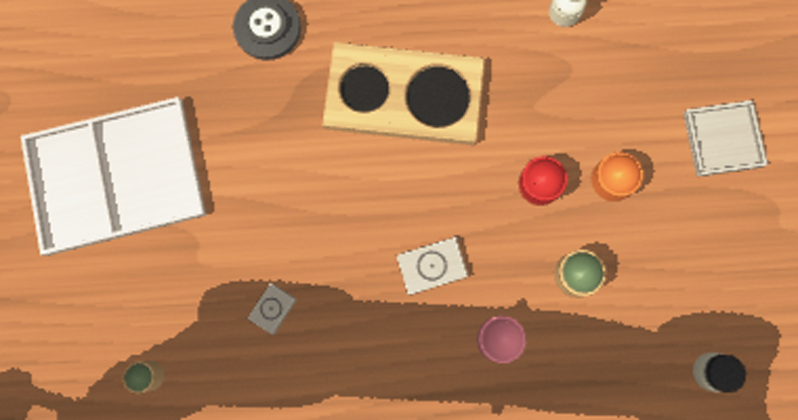

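The crop confirms the layout: the smaller bay and smaller well are on the left (+y), and the plate angles match the fits. Next is a motion helper, starting with the large plate.

```bash
cat >> h.py <<'E'
def go(x,y,z,al=None):
    "mm, deg: shift along tool axes and turn to reach the target with closing axis at al"
    s=arm.read_state(); Q=R.from_quat(s["tool_rot"]).as_matrix(); p=s["ee_pos"]
    d=Q.T@(np.array([x,y,z])/1000-p)
    cur=np.degrees(np.arctan2(Q[1,1],Q[0,1])); 
    cb=np.degrees(np.arctan2(p[1],p[0])); b=np.degrees(np.arctan2(y,x))
    w=lambda a,P:(a+P/2)%P-P/2
    q=w(cur-cb,360)  # present closing axis relative to radial
    t=0 if al is None else -np.radians(w(al-b,180)+b-(cb+q))
    print("at",np.round(p*1000,1),"al",round(cur,1),"q7",round(s["q"][6],2),"| shift",np.round(d,4),"turn",round(t,3),"rows",max(np.linalg.norm(d)/.0625,abs(t)/.187).round(1),"t",round(s["t"],2),"w",round(s["gripper_width"]*1000,1))
E
python3 - <<'E'
from h import *
go(460.3,-10,110,13.9)
im=cv2.imread("pics/top0.png"); c=vision.camera_model("top")
dk=((im.max(2)<75)*255).astype(np.uint8)
for n,ct,r in [("wS",(253,172),17),("wL",(288,176),21)]: print(n,circ(c,blob(dk,ct,r),.018))
cw=vision.camera_model("wrist"); Rm=cv2.Rodrigues(cw["rvec"])[0]; print("wristcam",-Rm.T@cw["tvec"],Rm[2])
E
```

```text
at [217.6 585.4 226.1] al 69.6 q7 -0.08 | shift [-0.4349 -0.4734  0.1168] turn 0.972 rows 10.5 t 0.1 w 92.4
wS [658.5  52.9  51.9]
wL [644.9 -27.9  68.5]
wristcam [0.1398701  0.61446331 0.38355576] [ 0.28695636 -0.1072395  -0.95192213]
```

{"api": "play_rows", "payload": {
  "rows": [
    [0.0918,[-0.435,-0.473,0.117],0.972],
    [0.0918,[-0.435,-0.473,0.117],0.972],
    [0.0918,[-0.435,-0.473,0.117],0.972],
    [0.0918,[-0.435,-0.473,0.117],0.972],
    [0.0918,[-0.435,-0.473,0.117],0.972],
    [0.0918,[-0.435,-0.473,0.117],0.972],
    [0.0918,[-0.435,-0.473,0.117],0.972],
    [0.0918,[-0.435,-0.473,0.117],0.972],
    [0.0918,[-0.435,-0.473,0.117],0.972],
    [0.0918,[-0.435,-0.473,0.117],0.972],
    [0.0918,[-0.435,-0.473,0.117],0.972],
    [0.0918,[-0.435,-0.473,0.117],0.972]
  ],
  "grip_force": 30
}}

```text
t: 1.6
ee_pos: [0.4608, -0.0116, 0.1093]
tool_rot: [0.618, 0.786, -0.001, 0.0]
force: [0.1, 0.6, 0.3]
gripper_width: 0.0918
gripper_force: 0.0
```

Run:
```python
from h import *
im=vision.grab_frame("wrist")[:,:,::-1]; cv2.imwrite("pics/w1.png",im)
go(460.3,-10,3,13.9)
im=vision.grab_frame("top")[:,:,::-1]; cv2.imwrite("pics/t1.png",im)
```

```text
at [460.4  -9.8 109.4] al 13.8 q7 0.37 | shift [-1.000e-04 -1.000e-04  1.064e-01] turn -0.002 rows 1.7 t 1.65 w 92.0
```

View pics/w1.png

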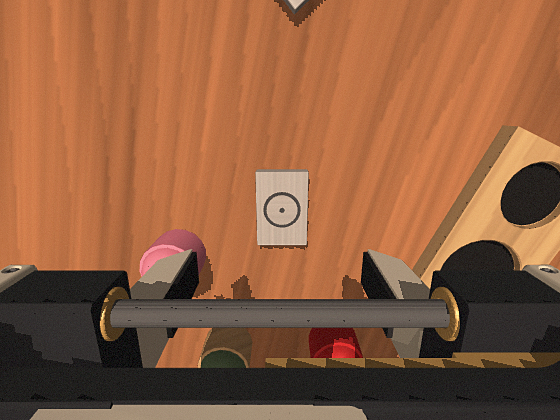

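The plate is square between the fingers at (282,210). The pink decoy is close to the left finger, so I narrow the opening before going down.

{"api": "play_rows", "payload": {
  "rows": [
    [0.07,[0,0,0.04],0],
    [0.066,[0,0,0.07],0],
    [0.066,[0,0,0.09],0],
    [0.066,[0,0,0.1],0],
    [0.066,[0,0,0.106],0],
    [0.066,[0,0,0.106],0],
    [0.03,[0,0,0.106],0],
    [0.03,[0,0,0.106],0],
    [0.03,[0,0,0.106],0],
    [0.03,[0,0,0.106],0],
    [0.03,[0,0,0.106],0]
  ],
  "grip_force": 30
}}

```text
t: 3.08
ee_pos: [0.4611, -0.009, 0.0041]
tool_rot: [0.616, 0.788, 0.0, 0.0]
force: [0.1, 0.4, 6.7]
gripper_width: 0.0434
gripper_force: 30.0
```

Run:
```python
from h import *
go(584.9,293.8,60,11.2)
```

```text
at [461.1  -9.    4.1] al 13.9 q7 0.5 | shift [ 0.2642  0.193  -0.0558] turn 0.047 rows 5.3 t 3.08 w 43.4
```

{"api": "play_rows", "payload": {
  "rows": [
    [0.03,[0,0,-0.03],0],
    [0.03,[0,0,-0.06],0],
    [0.03,[0.04,0.03,-0.062],0.01],
    [0.03,[0.08,0.059,-0.062],0.02],
    [0.03,[0.12,0.088,-0.062],0.03],
    [0.03,[0.16,0.117,-0.062],0.04],
    [0.03,[0.2,0.146,-0.062],0.047],
    [0.03,[0.235,0.172,-0.06],0.047],
    [0.03,[0.264,0.193,-0.057],0.047],
    [0.03,[0.264,0.193,-0.056],0.047],
    [0.03,[0.264,0.193,-0.056],0.047]
  ]
}}

```text
t: 4.45
ee_pos: [0.5837, 0.2925, 0.0588]
tool_rot: [0.635, 0.773, -0.001, -0.0]
force: [-0.3, -1.0, -2.4]
gripper_width: 0.0435
gripper_force: 30.0
```

Run:
```python
from h import *
go(584.9,293.8,10,11.2)
im=vision.grab_frame("wrist")[:,:,::-1]; cv2.imwrite("pics/w2.png",im)
```

```text
at [583.7 292.5  58.8] al 11.2 q7 -0.06 | shift [0.0011 0.0015 0.0488] turn 0.0 rows 0.8 t 4.45 w 43.5
```

View pics/w2.png

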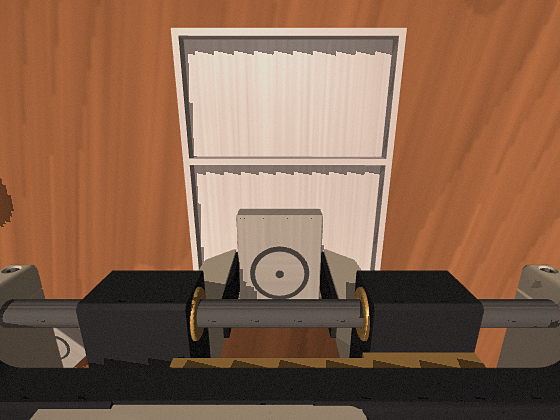

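The plate is held level and centred over the larger bay, so I lower and release it.

{"api": "play_rows", "payload": {
  "rows": [
    [0.03,[0.001,0.001,0.02],0],
    [0.03,[0.001,0.001,0.036],0],
    [0.03,[0.001,0.001,0.045],0],
    [0.03,[0.001,0.001,0.049],0],
    [0.03,[0.001,0.001,0.049],0],
    [0.06,[0.001,0.001,0.049],0],
    [0.06,[0.001,0.001,0.048],0],
    [0.06,[0.001,0.001,0.047],0],
    [0.06,[0.001,0.001,0.02],0],
    [0.06,[0.001,0.001,-0.03],0],
    [0.07,[0.001,0.001,-0.05],0]
  ]
}}

```text
t: 5.88
ee_pos: [0.5868, 0.2952, 0.113]
tool_rot: [0.635, 0.773, 0.002, 0.001]
force: [-0.1, 0.1, -0.1]
gripper_width: 0.0661
gripper_force: 0.0
```

Run:
```python
from h import *
go(425.1,161.7,80,53.8)
```

```text
at [586.8 295.2 113. ] al 11.2 q7 -0.08 | shift [-0.0996 -0.1847  0.0321] turn -0.743 rows 4.0 t 5.88 w 66.1
```

{"api": "play_rows", "payload": {
  "rows": [
    [0.06,[-0.04,-0.074,0.0],-0.18],
    [0.06,[-0.08,-0.15,0.0],-0.36],
    [0.06,[-0.0996,-0.185,0.02],-0.54],
    [0.06,[-0.0996,-0.185,0.032],-0.72],
    [0.06,[-0.0996,-0.185,0.032],-0.743],
    [0.06,[-0.0996,-0.185,0.032],-0.743]
  ]
}}

```text
t: 6.62
ee_pos: [0.4246, 0.1619, 0.0782]
tool_rot: [0.312, 0.95, 0.001, 0.001]
force: [0.9, 0.1, -0.7]
gripper_width: 0.0599
gripper_force: 0.0
```

Run:
```python
from h import *
go(425.1,161.7,4,53.8)
c=vision.camera_model("wrist"); im=vision.grab_frame("wrist")[:,:,::-1].copy(); cv2.imwrite("pics/w3.png",im)
im=vision.grab_frame("top")[:,:,::-1]; cv2.imwrite("pics/t3.png",im)
im=cv2.imread("pics/w3.png");hsv=cv2.cvtColor(im,cv2.COLOR_BGR2HSV)
P,_=cv2.projectPoints(np.array([[.4251,.1617,.012]]),c["rvec"],c["tvec"],c["K"],None); P=P.ravel().astype(int); print(P)
print(rect(c,blob(((hsv[:,:,1]<95)*255).astype(np.uint8)[:265],tuple(map(int,P)),60),.012))
```

```text
at [424.6 161.9  78.2] al 53.7 q7 0.61 | shift [-0.0005  0.0001  0.0743] turn -0.002 rows 1.2 t 6.62 w 59.9
[279 226]
[425.6 164.2  31.4  46.2  54.9]
```

View pics/w3.png

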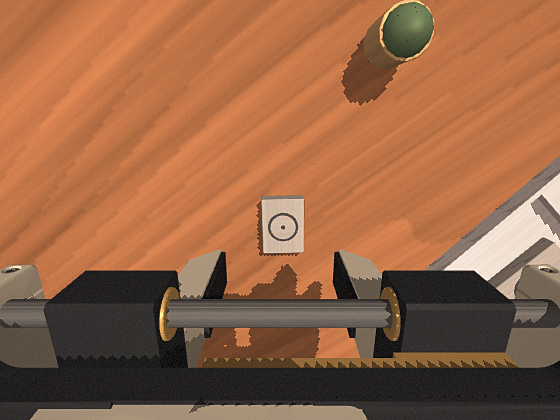

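The small plate is centred between the fingers at (283,227). I descend and grasp.

{"api": "play_rows", "payload": {
  "rows": [
    [0.06,[0,0,0.03],0],
    [0.06,[0,0,0.055],0],
    [0.06,[0,0,0.07],0],
    [0.06,[0,0,0.0745],0],
    [0.06,[0,0,0.0745],0],
    [0.02,[0,0,0.0745],0],
    [0.02,[0,0,0.0745],0],
    [0.02,[0,0,0.0745],0],
    [0.02,[0,0,0.0745],0],
    [0.02,[0,0,0.04],0],
    [0.02,[0,0,0.02],0],
    [0.02,[0,0,0.01],0]
  ]
}}

```text
t: 8.22
ee_pos: [0.4234, 0.1612, 0.0685]
tool_rot: [0.311, 0.951, 0.0, 0.0]
force: [0.4, -0.1, -1.1]
gripper_width: 0.0312
gripper_force: 30.0
```

Run:
```python
from h import *
go(568.2,378.2,60,11.2)
```

```text
at [423.4 161.2  68.5] al 53.8 q7 0.63 | shift [0.0113 0.2607 0.0088] turn 0.743 rows 4.2 t 8.22 w 31.2
```

{"api": "play_rows", "payload": {
  "rows": [
    [0.02,[0.002,0.04,0.0],0.12],
    [0.02,[0.004,0.085,0.0],0.26],
    [0.02,[0.006,0.13,0.0],0.4],
    [0.02,[0.008,0.175,0.0],0.54],
    [0.02,[0.01,0.22,0.0],0.66],
    [0.02,[0.011,0.25,0.004],0.743],
    [0.02,[0.0113,0.2607,0.008],0.743],
    [0.02,[0.0113,0.2607,0.009],0.743],
    [0.02,[0.0113,0.2607,0.009],0.743]
  ]
}}

```text
t: 9.35
ee_pos: [0.5676, 0.3764, 0.0585]
tool_rot: [0.635, 0.773, -0.001, -0.0]
force: [0.4, -0.5, -1.1]
gripper_width: 0.0315
gripper_force: 30.0
```

Run:
```python
from h import *
go(568.2,378.2,9.5,11.2)
```

```text
at [567.6 376.4  58.5] al 11.2 q7 -0.16 | shift [0.0017 0.001  0.049 ] turn -0.0 rows 0.8 t 9.35 w 31.5
```

{"api": "play_rows", "payload": {
  "rows": [
    [0.02,[0.001,0.001,0.02],0],
    [0.02,[0.001,0.001,0.036],0],
    [0.02,[0.001,0.001,0.045],0],
    [0.02,[0.001,0.001,0.049],0],
    [0.02,[0.001,0.001,0.049],0],
    [0.05,[0.001,0.001,0.049],0],
    [0.05,[0.001,0.001,0.048],0],
    [0.05,[0.001,0.001,0.047],0],
    [0.05,[0.001,0.001,0.02],0],
    [0.05,[0.001,0.001,-0.03],0],
    [0.09,[0.001,0.001,-0.08],0],
    [0.09,[0.001,0.001,-0.08],0]
  ]
}}

```text
t: 10.85
ee_pos: [0.5716, 0.3804, 0.1438]
tool_rot: [0.635, 0.773, 0.004, 0.001]
force: [0.8, -0.4, 0.2]
gripper_width: 0.0656
gripper_force: 0.0
```

Run:
```python
from h import *
im=vision.grab_frame("top")[:,:,::-1]; cv2.imwrite("pics/t4.png",im)
go(442,-162,120,-70)
```

```text
at [570.1 379.9 141.1] al 11.2 q7 -0.2 | shift [-0.5067 -0.2312  0.0192] turn 1.418 rows 8.9 t 10.9 w 69.2
```

View pics/t4.png

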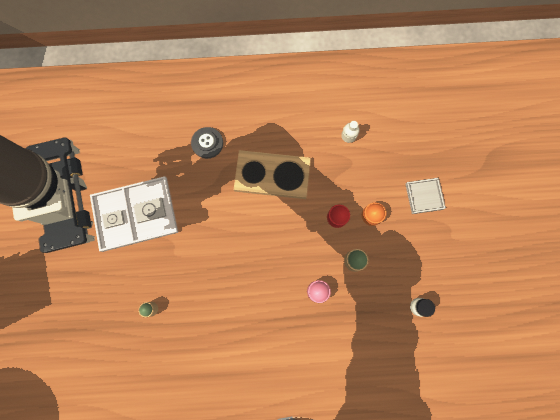

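Both plates lie in their bays, at (113,218) and (149,210), and the neighbours are undisturbed. Next is the large pad. I'll use a closing axis of 54°, which keeps clear of the pink, red and orange decoys.

Run:
```python
from h import *
go(442,-162,120,54)
```

```text
at [570.1 379.9 141.1] al 11.2 q7 -0.2 | shift [-0.5067 -0.2312  0.0192] turn -0.747 rows 8.9 t 10.9 w 69.2
```

{"api": "play_rows", "payload": {
  "rows": [
    [0.07,[-0.507,-0.231,0.019],-0.08],
    [0.07,[-0.507,-0.231,0.019],-0.16],
    [0.07,[-0.507,-0.231,0.019],-0.25],
    [0.07,[-0.507,-0.231,0.019],-0.33],
    [0.07,[-0.507,-0.231,0.019],-0.41],
    [0.07,[-0.507,-0.231,0.019],-0.5],
    [0.07,[-0.507,-0.231,0.019],-0.6],
    [0.07,[-0.507,-0.231,0.019],-0.7],
    [0.07,[-0.507,-0.231,0.019],-0.747],
    [0.07,[-0.507,-0.231,0.019],-0.747],
    [0.07,[-0.507,-0.231,0.019],-0.747]
  ]
}}

```text
t: 12.28
ee_pos: [0.4405, -0.1625, 0.119]
tool_rot: [0.309, 0.951, 0.0, -0.001]
force: [-0.0, 0.4, -0.7]
gripper_width: 0.0697
gripper_force: 0.0
```

Run:
```python
from h import *
go(442,-162,13,54)
c=vision.camera_model("wrist"); im=vision.grab_frame("wrist")[:,:,::-1].copy(); cv2.imwrite("pics/w5.png",im)
H,S,V=cv2.split(cv2.cvtColor(im,cv2.COLOR_BGR2HSV))
P=cv2.projectPoints(np.array([[.442,-.162,.04]]),c["rvec"],c["tvec"],c["K"],None)[0].ravel().astype(int); print(P)
print(circ(c,blob((((H>32)&(H<90)&(S>40))*255).astype(np.uint8),tuple(map(int,P)),60),.042))
```

```text
at [ 440.5 -162.5  119. ] al 54.0 q7 1.38 | shift [-0.0011  0.0013  0.106 ] turn -0.0 rows 1.7 t 12.28 w 69.7
[280 221]
[ 442.5 -161.4   40.9]
```

View pics/w5.png

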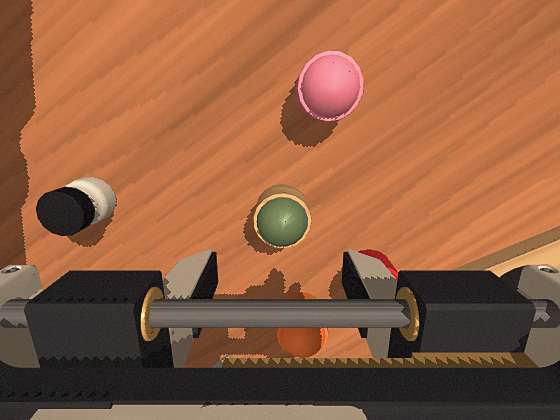

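The green pad is centred at (282,220) and the two views agree to 1 mm. The red decoy clears the right finger, so I descend and grasp.

{"api": "play_rows", "payload": {
  "rows": [
    [0.066,[-0.001,0.001,0.04],0],
    [0.066,[-0.001,0.001,0.07],0],
    [0.066,[-0.001,0.001,0.092],0],
    [0.066,[-0.001,0.001,0.104],0],
    [0.066,[-0.001,0.001,0.106],0],
    [0.066,[-0.001,0.001,0.106],0],
    [0.035,[-0.001,0.001,0.106],0],
    [0.035,[-0.001,0.001,0.106],0],
    [0.035,[-0.001,0.001,0.106],0],
    [0.035,[-0.001,0.001,0.106],0]
  ],
  "grip_force": 15
}}

```text
t: 13.58
ee_pos: [0.4427, -0.1628, 0.0141]
tool_rot: [0.309, 0.951, 0.0, 0.0]
force: [-0.1, 0.7, 6.7]
gripper_width: 0.0472
gripper_force: 15.0
```

Run:
```python
from h import *
go(644.7,-27.6,100,54)
```

```text
at [ 442.7 -162.8   14.1] al 54.0 q7 1.49 | shift [-0.0841  0.2281 -0.0857] turn 0.0 rows 4.1 t 13.57 w 47.2
```

{"api": "play_rows", "payload": {
  "rows": [
    [0.035,[0,0,-0.03],0],
    [0.035,[0,0,-0.065],0],
    [0.035,[-0.004,0.012,-0.085],0],
    [0.035,[-0.017,0.046,-0.086],0],
    [0.035,[-0.033,0.09,-0.086],0],
    [0.035,[-0.049,0.133,-0.086],0],
    [0.035,[-0.065,0.176,-0.086],0],
    [0.035,[-0.078,0.21,-0.086],0],
    [0.035,[-0.084,0.228,-0.086],0],
    [0.035,[-0.084,0.228,-0.086],0],
    [0.035,[-0.084,0.228,-0.086],0]
  ]
}}

```text
t: 14.95
ee_pos: [0.6432, -0.0286, 0.0995]
tool_rot: [0.309, 0.951, -0.0, -0.0]
force: [0.0, -0.7, -0.9]
gripper_width: 0.0474
gripper_force: 15.0
```

Run:
```python
from h import *
go(644.7,-27.6,25,54)
im=vision.grab_frame("wrist")[:,:,::-1].copy(); cv2.imwrite("pics/w6.png",im)
```

```text
at [643.2 -28.6  99.5] al 54.0 q7 1.13 | shift [-0.0006  0.0018  0.0745] turn -0.001 rows 1.2 t 14.95 w 47.4
```

View pics/w6.png

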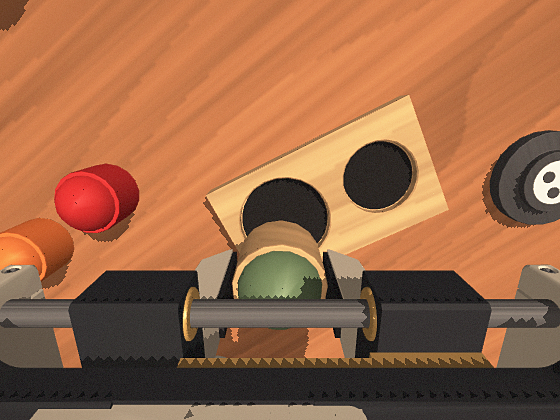

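The pad is held upright above the large well. I lower it to the well floor and release.

{"api": "play_rows", "payload": {
  "rows": [
    [0.035,[-0.0005,0.002,0.025],0],
    [0.035,[-0.0005,0.002,0.045],0],
    [0.035,[-0.0005,0.002,0.06],0],
    [0.035,[-0.0005,0.002,0.07],0],
    [0.035,[-0.0005,0.002,0.0745],0],
    [0.035,[-0.0005,0.002,0.0745],0],
    [0.07,[-0.0005,0.002,0.0745],0],
    [0.07,[-0.0005,0.002,0.0745],0],
    [0.07,[-0.0005,0.002,0.07],0],
    [0.07,[-0.0005,0.002,0.04],0],
    [0.07,[-0.0005,0.002,0.0],0],
    [0.07,[-0.0005,0.002,-0.04],0]
  ]
}}

```text
t: 16.5
ee_pos: [0.6458, -0.0263, 0.1413]
tool_rot: [0.309, 0.951, 0.0, 0.0]
force: [0.9, 0.2, 0.0]
gripper_width: 0.0699
gripper_force: 0.0
```

Run:
```python
from h import *
go(363.5,292,110,30)
```

```text
at [645.8 -26.3 141.3] al 54.0 q7 1.11 | shift [0.4155 0.0917 0.0313] turn 0.419 rows 6.8 t 16.5 w 69.9
```

{"api": "play_rows", "payload": {
  "rows": [
    [0.07,[0.4155,0.0917,0.031],0.14],
    [0.07,[0.4155,0.0917,0.031],0.28],
    [0.07,[0.4155,0.0917,0.031],0.42],
    [0.07,[0.4155,0.0917,0.031],0.58],
    [0.07,[0.4155,0.0917,0.031],0.72],
    [0.07,[0.4155,0.0917,0.031],0.86],
    [0.06,[0.4155,0.0917,0.031],1.0],
    [0.06,[0.4155,0.0917,0.031],1.117],
    [0.06,[0.4155,0.0917,0.031],1.117],
    [0.06,[0.4155,0.0917,0.031],1.117]
  ]
}}

```text
t: 17.75
ee_pos: [0.3641, 0.2916, 0.1091]
tool_rot: [0.765, 0.643, 0.0, 0.0]
force: [0.0, -0.1, -0.6]
gripper_width: 0.06
gripper_force: 0.0
```

Run:
```python
from h import *
c=vision.camera_model("wrist"); im=vision.grab_frame("wrist")[:,:,::-1].copy(); cv2.imwrite("pics/w7.png",im)
H,S,V=cv2.split(cv2.cvtColor(im,cv2.COLOR_BGR2HSV))
P=cv2.projectPoints(np.array([[.364,.292,.04]]),c["rvec"],c["tvec"],c["K"],None)[0].ravel().astype(int); print(P)
print(circ(c,blob((((H>32)&(H<90)&(S>40))*255).astype(np.uint8),tuple(map(int,P)),60),.042))
im=cv2.imread("pics/t4.png");H,S,V=cv2.split(cv2.cvtColor(im,cv2.COLOR_BGR2HSV))
print(circ(vision.camera_model("top"),blob((((H>32)&(H<90)&(S>40))*255).astype(np.uint8),(147,310),12),.042))
go(364,292,13,-10)
```

```text
[278 224]
[366.2 296.5  27.1]
[364.  291.8  25.6]
at [364.2 291.5 109. ] al -9.9 q7 -0.59 | shift [ 0.0005 -0.0003  0.096 ] turn 0.001 rows 1.5 t 17.8 w 59.7
```

View pics/w7.png

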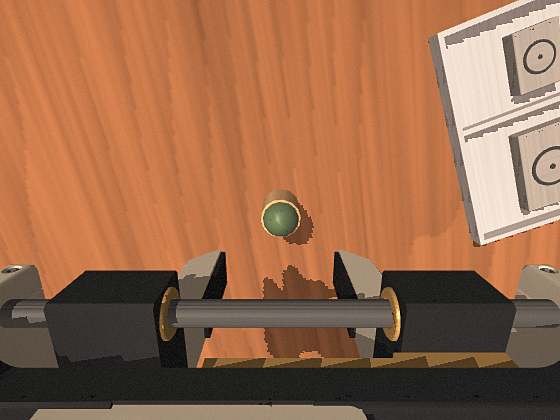

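The pad is at (281,217). The wrist and top views differ by about 4 mm, so I use the midpoint (365,294), which is well within tolerance.

{"api": "play_rows", "payload": {
  "rows": [
    [0.06,[0.003,0,0.03],0],
    [0.06,[0.003,0,0.06],0],
    [0.06,[0.003,0,0.082],0],
    [0.06,[0.003,0,0.094],0],
    [0.06,[0.003,0,0.096],0],
    [0.06,[0.003,0,0.096],0],
    [0.02,[0.003,0,0.096],0],
    [0.02,[0.003,0,0.096],0],
    [0.02,[0.003,0,0.096],0],
    [0.02,[0.003,0,0.096],0],
    [0.02,[0.003,0,0.096],0]
  ],
  "grip_force": 12
}}

```text
t: 19.18
ee_pos: [0.3641, 0.2951, 0.0129]
tool_rot: [0.766, 0.643, 0.0, -0.0]
force: [-1.3, -0.1, 4.4]
gripper_width: 0.0314
gripper_force: 12.0
```

Run:
```python
from h import *
go(658.4,53.3,100,-10)
```

```text
at [364.1 295.1  12.9] al -10.0 q7 -0.44 | shift [-0.1872  0.3318 -0.0871] turn 0.0 rows 6.3 t 19.18 w 31.4
```

{"api": "play_rows", "payload": {
  "rows": [
    [0.02,[0,0,-0.03],0],
    [0.02,[0,0,-0.065],0],
    [0.02,[-0.01,0.018,-0.085],0],
    [0.02,[-0.032,0.056,-0.087],0],
    [0.02,[-0.056,0.099,-0.087],0],
    [0.02,[-0.08,0.142,-0.087],0],
    [0.02,[-0.104,0.185,-0.087],0],
    [0.02,[-0.128,0.228,-0.087],0],
    [0.02,[-0.152,0.27,-0.087],0],
    [0.02,[-0.175,0.31,-0.087],0],
    [0.02,[-0.187,0.332,-0.087],0],
    [0.02,[-0.187,0.332,-0.087],0]
  ]
}}

```text
t: 20.68
ee_pos: [0.6595, 0.0508, 0.0993]
tool_rot: [0.767, 0.642, -0.0, 0.001]
force: [-1.0, -0.6, 0.3]
gripper_width: 0.0317
gripper_force: 12.0
```

Run:
```python
from h import *
go(658.4,53.3,23.5,-10)
im=vision.grab_frame("wrist")[:,:,::-1].copy(); cv2.imwrite("pics/w8.png",im)
```

```text
at [659.5  50.8  99.3] al -10.1 q7 0.04 | shift [ 0.0024 -0.0015  0.0758] turn -0.003 rows 1.2 t 20.68 w 31.7
```

View pics/w8.png

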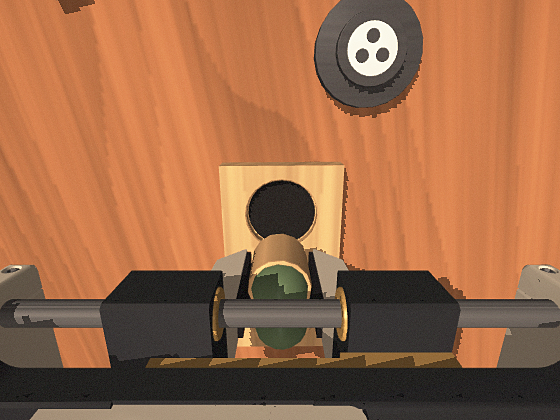

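The pad is upright in line with the small well at (281,210). I lower and release it.

{"api": "play_rows", "payload": {
  "rows": [
    [0.02,[0.001,-0.001,0.025],0],
    [0.02,[0.001,-0.001,0.045],0],
    [0.02,[0.001,-0.001,0.06],0],
    [0.02,[0.001,-0.001,0.071],0],
    [0.02,[0.001,-0.001,0.0758],0],
    [0.02,[0.001,-0.001,0.0758],0],
    [0.055,[0.001,-0.001,0.0758],0],
    [0.055,[0.001,-0.001,0.0758],0],
    [0.055,[0.001,-0.001,0.072],0],
    [0.055,[0.001,-0.001,0.04],0],
    [0.055,[0.001,-0.001,0.0],0],
    [0.055,[0.001,-0.001,-0.06],0]
  ]
}}

```text
t: 22.22
ee_pos: [0.6567, 0.0546, 0.1601]
tool_rot: [0.766, 0.643, -0.001, -0.001]
force: [-0.2, 0.7, -0.2]
gripper_width: 0.0552
gripper_force: 0.0
```

Run:
```python
from h import *
c=vision.camera_model("top")
im=cv2.imread("pics/t4.png"); dk=((im.max(2)<55)*255).astype(np.uint8)
print("cap",circ(c,blob(dk,(425,308),14),.05))
go(334.8,-291.5,200,-41)
```

```text
cap [ 335.  -291.9   37.3]
at [656.7  54.6 160.1] al -10.0 q7 0.01 | shift [-0.3967 -0.2572 -0.0389] turn 0.542 rows 7.6 t 22.23 w 55.2
```

{"api": "play_rows", "payload": {
  "rows": [
    [0.07,[-0.397,-0.257,0.0],0.1],
    [0.07,[-0.397,-0.257,0.0],0.18],
    [0.07,[-0.397,-0.257,0.0],0.26],
    [0.07,[-0.397,-0.257,0.0],0.34],
    [0.07,[-0.397,-0.257,0.0],0.42],
    [0.07,[-0.397,-0.257,0.01],0.5],
    [0.07,[-0.397,-0.257,0.03],0.542],
    [0.07,[-0.397,-0.257,0.04],0.542],
    [0.07,[-0.397,-0.257,0.04],0.542],
    [0.07,[-0.397,-0.257,0.04],0.542]
  ]
}}

```text
t: 23.48
ee_pos: [0.3365, -0.2918, 0.1201]
tool_rot: [0.91, 0.414, 0.0, 0.0]
force: [1.3, -0.1, 0.0]
gripper_width: 0.0702
gripper_force: 0.0
```

Run:
```python
from h import *
c=vision.camera_model("wrist"); im=vision.grab_frame("wrist")[:,:,::-1].copy(); cv2.imwrite("pics/w9.png",im)
P=cv2.projectPoints(np.array([[.335,-.2917,.05]]),c["rvec"],c["tvec"],c["K"],None)[0].ravel().astype(int); print(P)
print(circ(c,blob(((im.max(2)<55)*255).astype(np.uint8)[:260],tuple(map(int,P)),45),.05))
go(335,-291.7,13,-41)
c=vision.camera_model("top");im=vision.grab_frame("top")[:,:,::-1].copy(); cv2.imwrite("pics/t9.png",im)
H,S,V=cv2.split(cv2.cvtColor(im,cv2.COLOR_BGR2HSV))
print("jartray",rect(c,blob(((S<95)*255).astype(np.uint8),(426,195),30),.014))
```

```text
[277 225]
[ 337.4 -291.2   39.1]
at [ 337.  -291.5  120.1] al -41.0 q7 0.33 | shift [-0.0015 -0.0015  0.1071] turn 0.001 rows 1.7 t 23.52 w 69.9
jartray [ 580.1 -337.6   75.4   79.3    4.9]
```

View pics/w9.png

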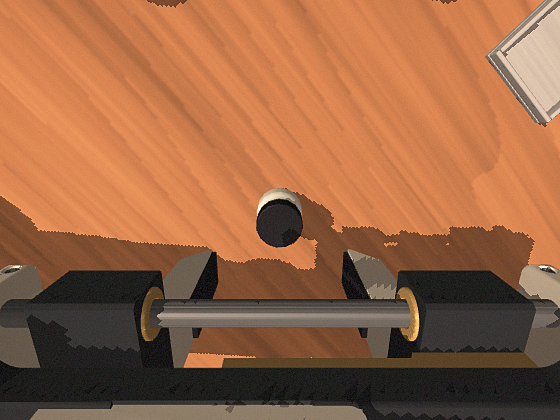

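View pics/t9.png

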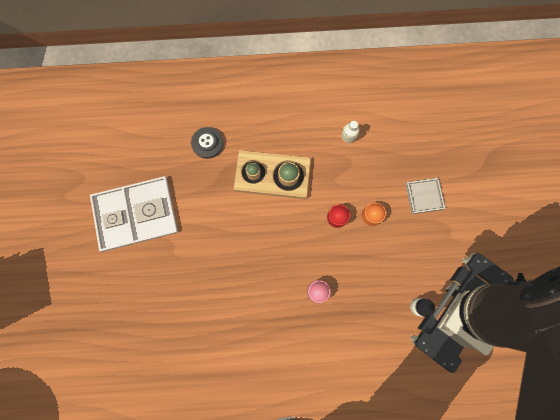

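The pads stand in their wells, at (253,171) and (289,174). The jar is centred between the fingers, so I descend and grasp it.

{"api": "play_rows", "payload": {
  "rows": [
    [0.07,[0,-0.001,0.03],0],
    [0.07,[0,-0.001,0.06],0],
    [0.07,[0,-0.001,0.085],0],
    [0.07,[0,-0.001,0.1],0],
    [0.07,[0,-0.001,0.106],0],
    [0.07,[0,-0.001,0.106],0],
    [0.05,[0,-0.001,0.106],0],
    [0.03,[0,-0.001,0.106],0],
    [0.03,[0,-0.001,0.106],0],
    [0.03,[0,-0.001,0.106],0],
    [0.03,[0,-0.001,0.106],0]
  ],
  "grip_force": 15
}}

```text
t: 24.95
ee_pos: [0.3354, -0.2915, 0.0139]
tool_rot: [0.91, 0.414, 0.0, 0.0]
force: [0.6, -0.1, 3.9]
gripper_width: 0.039
gripper_force: 15.0
```

Run:
```python
from h import *
go(580,-337,60,-41)
```

```text
at [ 335.4 -291.5   13.9] al -41.0 q7 0.55 | shift [ 0.1262  0.2144 -0.046 ] turn -0.001 rows 4.0 t 24.95 w 39.0
```

{"api": "play_rows", "payload": {
  "rows": [
    [0.03,[0,0,-0.015],0],
    [0.03,[0,0,-0.035],0],
    [0.03,[0.01,0.017,-0.048],0],
    [0.03,[0.025,0.043,-0.048],0],
    [0.03,[0.042,0.072,-0.048],0],
    [0.03,[0.06,0.102,-0.048],0],
    [0.03,[0.078,0.133,-0.048],0],
    [0.03,[0.096,0.163,-0.047],0],
    [0.03,[0.112,0.19,-0.046],0],
    [0.03,[0.122,0.207,-0.046],0],
    [0.03,[0.126,0.214,-0.046],0],
    [0.03,[0.126,0.214,-0.046],0]
  ]
}}

```text
t: 26.45
ee_pos: [0.5789, -0.3368, 0.0593]
tool_rot: [0.91, 0.414, -0.0, -0.0]
force: [-1.8, 0.5, -0.6]
gripper_width: 0.0388
gripper_force: 15.0
```

Run:
```python
from h import *
go(580,-337,18.5,-41)
im=vision.grab_frame("wrist")[:,:,::-1].copy(); cv2.imwrite("pics/w10.png",im)
```

```text
at [ 578.9 -336.8   59.3] al -41.0 q7 0.23 | shift [0.0006 0.001  0.0408] turn -0.001 rows 0.7 t 26.45 w 38.8
```

View pics/w10.png

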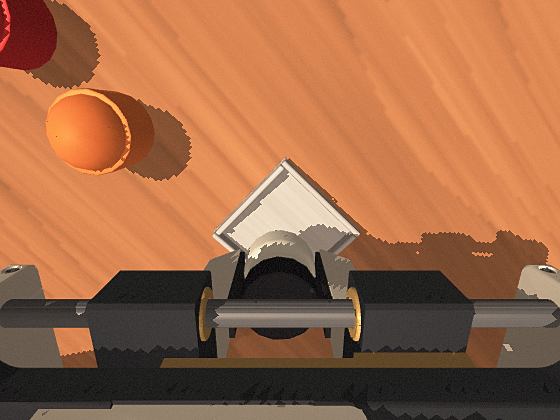

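The jar is upright above the centre of the tray, with the tray's corners at (285,160), (215,235) and (358,235). I lower it gently, release and retreat.

{"api": "play_rows", "payload": {
  "rows": [
    [0.03,[0.0005,0.001,0.015],0],
    [0.03,[0.0005,0.001,0.028],0],
    [0.03,[0.0005,0.001,0.036],0],
    [0.03,[0.0005,0.001,0.04],0],
    [0.03,[0.0005,0.001,0.041],0],
    [0.03,[0.0005,0.001,0.041],0],
    [0.06,[0.0005,0.001,0.041],0],
    [0.06,[0.0005,0.001,0.041],0],
    [0.065,[0.0005,0.001,0.04],0],
    [0.065,[0.0005,0.001,0.01],0],
    [0.065,[0.0005,0.001,-0.04],0],
    [0.065,[0.0005,0.001,-0.09],0]
  ]
}}

```text
t: 28.0
ee_pos: [0.5801, -0.337, 0.1511]
tool_rot: [0.91, 0.414, -0.0, -0.0]
force: [1.8, -0.2, -0.2]
gripper_width: 0.0649
gripper_force: 0.0
```

{"api": "play_rows", "payload": {
  "rows": [
    [0.065,[-0.06,0,0],0],
    [0.065,[-0.12,0,0],0],
    [0.065,[-0.18,0,0],0],
    [0.065,[-0.2,0,0],0],
    [0.065,[-0.2,0,0],0],
    [0.065,[-0.2,0,0],0]
  ]
}}

```text
t: 28.75
ee_pos: [0.451, -0.4862, 0.1494]
tool_rot: [0.91, 0.416, 0.001, -0.0]
force: [0.2, 0.5, -0.4]
gripper_width: 0.0647
gripper_force: 0.0
```

Run:
```python
from h import *
go(580,-337,60,-41)
for n in("top","scene"): cv2.imwrite(f"pics/{n}_end.png",vision.grab_frame(n)[:,:,::-1])
```

```text
at [ 451.  -486.2  149.4] al -40.9 q7 0.46 | shift [ 1.971e-01 -1.000e-04  8.970e-02] turn 0.002 rows 3.5 t 28.75 w 64.7
```

View pics/scene_end.png

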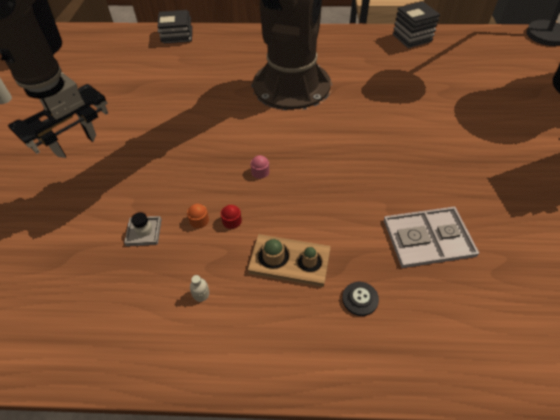

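In the scene view the plates are in their bays, the pads upright in their wells and the jar upright in its tray at (141,228). The bottle, dial holder and decoys have not moved.

```bash
python3 -c "
from plant import arm
print(arm.hand_in())"
```

```text
the job is handed in; nothing more can be done
None
```

The job is handed in at about 29 s. Both plates are in their bays, both pads stand in their wells and the jar is upright in its tray, with the bottle, dial holder and look-alikes left untouched.

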